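Show the round stamp to the desk camera

ROBOT

A 6-joint arm with a two-finger parallel gripper is mounted at the origin on the work surface. World frame = base frame: x ahead of the robot, y to its left, z up, the work surface at z = 0. Lengths are in m, angles in rad, forces in N, time in s.
With the tool pointing down it reaches from about 0.275 to 1 m from the base axis. Payload 8.4 kg.
Tool frame: the origin (TCP) lies midway between the tips of the shut fingers; the grasp point (between the pads) lies 19 mm behind it; z points along the fingers, y is the direction in which the jaws open and shut (so a half turn about z gives the same grasp; the last joint's range is limited). The gripper opens to 85 mm and grips with 20 to 120 N. Pads are 22 mm wide; open, the fingers measure 114 mm over their backs; the gripper's body (76 mm by 85 mm) begins 54 mm behind the grasp point. The pads swing forward as they close: fully open they stand 13 mm farther back than shut.
Start: joints at [1.19, 0.353, 1.633, -0, 1.155, -0.002], TCP at [0.231, 0.581, 0.231] pointing down, gripper open.
Joint ranges: [-2.63, 2.63], [-0.92, 2.1], [0.06, 2.66], [-1.3, 4.44], [0, 2.69], [-3.02, 3.02]. Speed limits (rad/s): [2.22, 2.22, 2.79, 3.14, 3.14, 3.14].

INTERFACE

Orientations are given as a 3x3 rotation matrix whose columns are the frame's x, y, z axes.
In Python, from rig import manip gives the robot as it stands.
- The arm moves only by the shell command python3 -m crank 'ROWS' [FORCE]. ROWS is JSON, a list of rows, each a list of 7 numbers: the closure, from -1 (fully open) to 1 (shut), then the shift along the tool's x, y, z in units of 30 mm (1.0 is 30 mm), then the turn, a rotation vector about the tool's x, y, z in units of 6 degrees (1.0 is 6 degrees). In form: [[grip, tx, ty, tz, wx, wy, wz], ...]. A call has 1 to 10 rows; each row is the pose to reach, as a shift and turn from the pose commanded when the call began, along the tool's axes at that moment; what a row does not reach only later rows make up. A row lasts 1/8 s, in which the tool goes at most 62.5 mm and 10.7 degrees, less where a joint would pass 70% of its speed; a pose out of reach is approached as far as the arm can. A call with a gripper value outside its range is refused whole. The fingers move at their own pace and stop on an object; FORCE is the grip in N (left out, the last holds). Time passes only in rows, so rows that repeat a pose let the fingers close. It gives the time, the measured TCP pose, the force and the opening at its end, in the units of the state.
- manip.sense(): the state, without advancing time (a new reading comes with each control period).
- manip.read_camera(name): name is "scene" or "top" or "wrist"; returns a dict with "frame" (420x560x3 uint8, red, green, blue), "camera_matrix" (3x3 intrinsics, pixels), "k1" (the pictures are not rectified: a ray, as slopes to the right and down, at radius r is drawn at 1 + k1 r^2 times it, then the intrinsics apply), "world_from_camera" (4x4, takes a point from camera to world coordinates); the wrist camera has in their place "tool_from_camera" (4x4, takes a point from camera to tool coordinates, whose origin is the TCP and whose axes are the flange's). Camera axes: x right, y down, z forward; pixel columns grow to the right and rows downward; lengths in m; the calibration is good to about 2 mm. A picture is of the moment at which its call begins: read the wrist's pose just before it. There is no depth.
- manip.hand_in(): hands the job in, once; it reports no verdict.
The state is a dict: "time_s": time; "joint_positions": joint angles; "joint_velocities": joint speeds; "tau": joint torques, N m; "tcp_pos": TCP position; "tool_rot": TCP orientation; "contact_force": force on the tool from outside, world axes, zero at the start; "torque": the same for the moment, N m; "opening": finger opening in m.
Only numpy, scipy, OpenCV 4.12 (cv2) and the standard library are available. Lean on these libraries where they do the work, as an engineer would, in place of code of your own. Each camera call takes 0.05 s, during which the arm holds its last target. There are 200 camera calls.

TASK

Wake the desk camera by pressing its pedal all the way down to its stop, then take the stamp with the round base out of the stamp tray and hold it up to the camera for checking: printing face square on to the lens, centred, 12 cm in front of it. Finish holding it still there, in the gripper and touching nothing else; leave the other stamps, the ink pad and the mug as they are.

Things in the scene. Friction and masses are not known exactly. Their poses are not given: they have to be found in the camera images.
- pedal (a joint): Hinge of the pedal switch, rad: 0 = up (at rest), grows as the tread is pressed, 0.26 = down on its stop. A spring brings it back. Pressed at the point pedal_pad it takes about 3.5 N to start and 9 N to reach the stop; there it is down when about 22 mm lower than at rest.
- pedal_pad (a point): Point to press on top of the pedal's steel tread, mid-width, 85 mm from the hinge and 25 mm from the free end; about 43 mm above the counter at rest, 21 mm when down on the stop. Tread 110 x 66 mm with a ribbed black rubber pad, rising 15 degrees from hinge to free end at rest, on a fixed dark steel base 135 x 90 mm. x points level from free end to hinge (at rest). Pedal and tray may swap sides.
- round_stamp_center (a point): Hand stamp standing upright, printing face down, in one of the tray's three cells (varies): a round (48 mm diameter) black base 15 mm high, then a pale round wooden handle, 24 mm diameter from 30 to 80 mm above the printing face; 88 mm high in all. This point: on its axis, half-way up (44 mm above the face); z up the handle. The one to show; 80 to 150 g.
- round_stamp_face (a point): Centre of the round stamp's printing face (underside of its round base); z points up the handle.
- square_stamp_center (a point): Hand stamp standing upright, printing face down, in one of the tray's three cells (varies): a square (42 x 42 mm) black base 15 mm high, then a pale round wooden handle, 24 mm diameter from 30 to 80 mm above the printing face; 88 mm high in all. This point: on its axis, half-way up (44 mm above the face); z up the handle. Leave it.
- oblong_stamp_center (a point): Hand stamp standing upright, printing face down, in one of the tray's three cells (varies): an oblong (58 x 28 mm) black base 15 mm high, then a pale round wooden handle, 24 mm diameter from 30 to 80 mm above the printing face; 88 mm high in all. This point: on its axis, half-way up (44 mm above the face); z up the handle. Leave it.
- tray: Fixed light grey stamp tray, 85 x 235 mm, rim 16 mm high, floor 5 mm thick; three cells in a row along its y axis, 75 mm apart. The stamps stand 75 mm apart in that row, so there is most room for the fingers to close along the tray's x axis. Origin at the centre of its underside.
- camera_head: Head of the desk camera: grey cylinder, 54 mm diameter, 46 mm long, black lens ring. Origin: centre of the lens's front face, 100 mm above the counter. z is the way the lens looks: up, leaning 35 degrees from vertical back towards the robot (that heading varies by 0.4 rad either way); y level. The printing face belongs at x = 0, y = 0, z = 120 mm here, the stamp's z along this z (handle away from the lens).
- camera: Fixed stand of the desk camera: black round foot 100 mm in diameter with a short steel post; the lens lies straight above the centre of the foot. Origin at the centre of its underside, -x is the side towards which the lens leans. Do not bump the camera.
- ink_pad: Closed ink pad tin lying on the counter, 107 x 72 x 20 mm, loose; bystander. Origin at the centre of its underside.
- pen_mug: White mug, 76 mm across, 90 mm high, loose; bystander. Origin at the centre of its underside.
There are look-alikes about, which are no part of the job. Leave any orange or pink look-alike of the part that bears round_stamp_center alone.

How it is judged:
By the outcome, as a careful person would: the job done as asked, in the order asked, and still so for the second after the job is handed in, while the arm keeps its last pose, push and grip.
It also fails if it takes over 50 s, if anything falls off the work surface, if the arm or the gripper's body presses on something with over 40 N, if the wrist force passes 120 N, or if a joint passes its speed limit or range.

## Working session

There is one attempt and no reset: what is moved stays moved. The work goes in short steps, Python scripts to look and compute and a shell command to move; the robot and the scene stay as the last step left them, time stands still between calls to the robot, and variables do not carry over. Pictures are saved under pics/ and viewed, about 8 in all and at most 12, crops included, and the job is handed in when it is done.

```bash
mkdir -p pics; ls; cat > h.py <<'E'
import numpy as np, cv2, json
from rig import manip
np.set_printoptions(precision=4,suppress=True)
def cam(n):
    s=manip.sense(); c=manip.read_camera(n)
    if n=='wrist':
        T=np.eye(4);T[:3,:3]=np.array(s['tool_rot']);T[:3,3]=s['tcp_pos']
        W=T@np.array(c['tool_from_camera'])
    else: W=np.array(c['world_from_camera'])
    return dict(f=c['frame'],K=np.array(c['camera_matrix']),k=c['k1'],W=W)
def save(c,n): cv2.imwrite('pics/'+n,c['f'][:,:,::-1]); np.savez('pics/'+n+'.npz',**c)
def load(n): d=np.load('pics/'+n+'.npz'); return {k:d[k] for k in d}
def ray(c,px):
    p=np.array(px,float).reshape(-1,1,2)
    u=cv2.undistortPoints(p,c['K'],np.array([float(c['k']),0,0,0]),None,None).reshape(-1,2)
    d=np.c_[u,np.ones(len(u))]@c['W'][:3,:3].T
    return c['W'][:3,3],d
def atz(c,px,z):
    o,d=ray(c,px); return o+d*((np.asarray(z)-o[2])/d[:,2])[:,None]
def proj(c,P):
    Wi=np.linalg.inv(c['W']);P=np.atleast_2d(P).astype(float)
    return cv2.projectPoints(P,cv2.Rodrigues(Wi[:3,:3])[0],Wi[:3,3],c['K'],np.array([float(c['k']),0,0,0]))[0].reshape(-1,2)
def tri(cs,pxs):
    A=np.zeros((3,3));b=np.zeros(3)
    for c,p in zip(cs,pxs):
        o,d=ray(c,p);d=d[0]/np.linalg.norm(d[0]);M=np.eye(3)-np.outer(d,d);A+=M;b+=M@o
    return np.linalg.solve(A,b)
def tomove(R,p,R2,p2):
    "units row from pose (R,p) to (R2,p2)"
    return np.r_[R.T@(p2-p)/.03, np.degrees(cv2.Rodrigues(R.T@R2)[0].ravel())/6]
E
python3 - <<'E'
from h import *
for n in('scene','top','wrist'):
    c=cam(n);save(c,n+'0.png');print(n,c['K'][0,0],c['k'],c['W'])
f=[cv2.imread(f'pics/{n}0.png') for n in('scene','top')]
print(manip.sense())
E
```

```text
pics
scene 459.6655965132689 -0.05780180597698926 [[ 0.8729  0.3217 -0.3667  1.0681]
 [ 0.4874 -0.5438  0.6832 -0.9589]
 [ 0.0203 -0.7751 -0.6315  0.9173]
 [ 0.      0.      0.      1.    ]]
top 511.8527538994867 -0.13030788471504856 [[ 0.0183 -0.9985  0.051   0.4965]
 [-0.9998 -0.0183  0.0015 -0.0287]
 [-0.0006 -0.051  -0.9987  1.3114]
 [ 0.      0.      0.      1.    ]]
wrist 357.6773946143424 -0.08559764946268197 [[ 0.3702  0.88    0.2976  0.1541]
 [ 0.9289 -0.3505 -0.1192  0.6099]
 [-0.0006  0.3205 -0.9472  0.3734]
 [ 0.      0.      0.      1.    ]]
{'time_s': 0.15, 'joint_positions': array([ 1.1896,  0.3535,  1.6339,  0.    ,  1.1552, -0.0024]), 'joint_velocities': array([-0.0024, -0.002 , -0.003 ,  0.0002, -0.0008,  0.0009]), 'tau': array([ -0.0007, -60.5635, -34.2338,  -0.0001,   0.0061,  -0.    ]), 'tcp_pos': array([0.231 , 0.5804, 0.2307]), 'tool_rot': array([[-0.9291,  0.3698, -0.0004],
       [ 0.3698,  0.9291, -0.0009],
       [ 0.    , -0.001 , -1.    ]]), 'contact_force': array([-0.3164,  0.0009,  0.0277]), 'torque': array([ 0.001 , -0.026 , -0.0387]), 'opening': 0.0853051301415454}
```

View pics/top0.png

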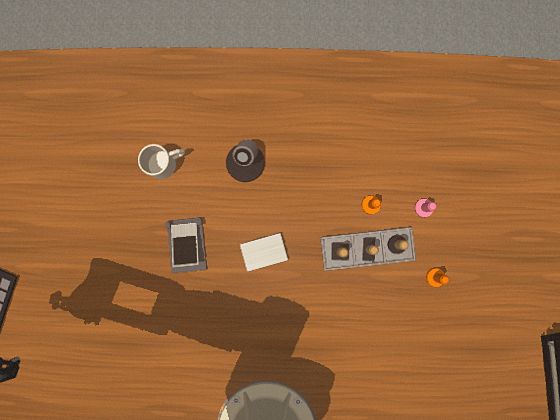

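View pics/scene0.png

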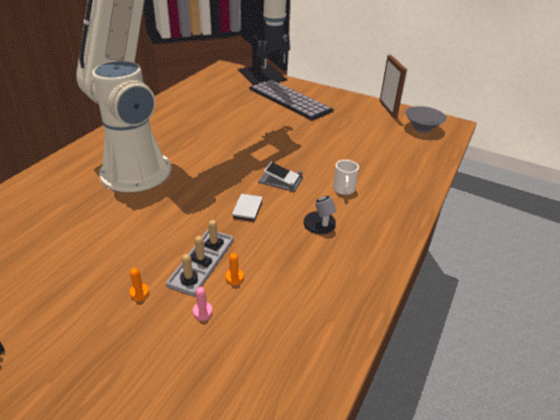

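Top view: pedal at (187,245), camera at (244,158), ink pad (264,252), mug (155,160), tray (368,248). Candidates for the round stamp: tray stamps at (341,250), (372,248), (400,243), orange look-alikes at (371,204) and (437,277), and a pink one at (425,207). The right-hand tray stamp looks round. I'll check that in a crop.

```bash
python3 - <<'E'
from h import *
t=cv2.imread('pics/top0.png');s=cv2.imread('pics/scene0.png')
r=lambda a,w,h:cv2.resize(a,(w,h),interpolation=cv2.INTER_CUBIC)
a=r(t[220:275,315:425],440,220); b=r(t[210:280,155:215],240,280)
d=r(s[215:300,165:240],375,425); e=r(s[155:195,250:310],360,240); f=r(t[130:190,215:275],300,300)
o=np.zeros((600,800,3),np.uint8)
o[:220,:440]=a;o[220:500,:240]=b;o[225:525,245:545][:, :195]=f[:, :195];o[:425,440:800]=d[:,:360];o[360:600,440:800]=e
cv2.imwrite('pics/crop1.png',o)
E
```

```text
(no output)
```

View pics/crop1.png

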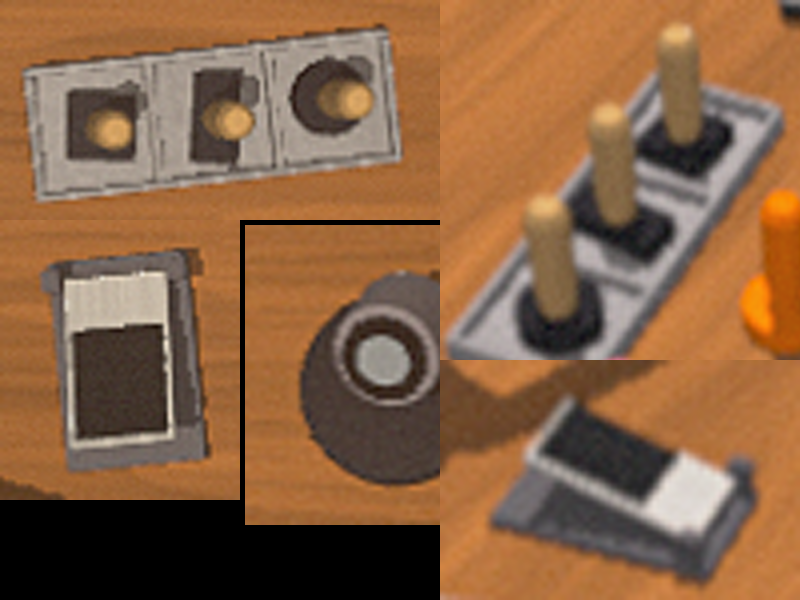

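```bash
python3 - <<'E'
from h import *
t=load('top0.png');s=load('scene0.png')
p=np.array([[63,281],[166,271],[173,437],[75,447]])-[0,220];P=atz(t,p/4+[155,210],[.021,.021,.0495,.0495]);print('pedal',P)
h=P[:2].mean(0);f=P[2:].mean(0);print(np.linalg.norm(P[0]-P[1]),np.linalg.norm(h-f),'pad',h+(f-h)*85/110, 'dir',np.degrees(np.arctan2(*(h-f)[1::-1])))
T=atz(t,np.array([[25,70],[388,28],[400,158],[40,200]])/4+[315,220],.016);print('tray',T,T.mean(0));e=T[0]-T[1];print(np.linalg.norm(e),np.degrees(np.arctan2(e[1],e[0])))
print('stamp',atz(t,[[403,245]],.093),atz(t,[[397.2,244]],.02))
sc=lambda x,y:(165+x/5,215+y/5)
print('tri top',tri([t,s],[(402.7,244.2),sc(548-440,201)]))
print('lens',atz(t,[[242.4,157]],.1), tri([t,s],[(242.4,157),(322,199)]))
E
```

```text
pedal [[0.5196 0.2498 0.021 ]
 [0.5273 0.1841 0.021 ]
 [0.4242 0.1726 0.0495]
 [0.4166 0.2336 0.0495]]
0.06612239260173083 0.10777538621288195 pad [0.4438 0.2063 0.043 ] dir 7.670910743450273
tray [[ 0.4959 -0.1322  0.016 ]
 [ 0.5264 -0.3642  0.016 ]
 [ 0.4437 -0.3728  0.016 ]
 [ 0.414  -0.143   0.016 ]] [ 0.47  -0.253  0.016]
0.23401198166421083 97.48406592556388
stamp [[ 0.4812 -0.3227  0.093 ]] [[ 0.4826 -0.3253  0.02  ]]
tri top [ 0.4832 -0.322   0.0925]
lens [[0.6844 0.0654 0.1   ]] [0.6854 0.0659 0.0972]
```

```bash
cat >> h.py <<'E'
def down(yaw):
    "tool down, tool y heading yaw deg"
    a=np.radians(yaw);y=np.array([np.cos(a),np.sin(a),0]);z=np.array([0,0,-1.]);return np.c_[np.cross(y,z),y,z]
def here():
    s=manip.sense();return np.array(s['tool_rot']),np.array(s['tcp_pos'])
E
python3 - <<'E'
from h import *
print(tomove(*here(),down(7.6),np.array([.4438,.2063,.075])))
E
```

```text
[-11.2024  -8.9575   5.2005  -0.0088   0.005   10.1165]
```

```bash
python3 -m crank '[[1,-3,-2.4,0,0,0,3],[1,-6,-4.8,1,0,0,6],[1,-9,-7.2,3,0,0,9],[1,-11.2,-8.96,5.2,0,0,10.12],[1,-11.2,-8.96,5.2,0,0,10.12],[1,-11.2,-8.96,5.2,0,0,10.12],[1,-11.2,-8.96,5.2,0,0,10.12],[1,-11.2,-8.96,5.2,0,0,10.12],[1,-11.2,-8.96,5.2,0,0,10.12],[1,-11.2,-8.96,5.2,0,0,10.12]]' 40
python3 - <<'E'
from h import *
R,p=here();print(p,R,manip.sense()['opening']);c=cam('wrist');save(c,'w1.png');print(proj(c,[[.4438,.2063,.043],[.685,.066,.1]]))
E
```

```text
time_s: 1.4
tcp_pos: [0.4438, 0.2072, 0.0756]
tool_rot: [[-0.132, 0.991, 0.0], [0.991, 0.132, 0.0], [0.0, 0.0, -1.0]]
contact_force: [-0.7, 0.3, 0.9]
opening: -0.0001
[0.4438 0.2072 0.0756] [[-0.1316  0.9913  0.0001]
 [ 0.9913  0.1316  0.0003]
 [ 0.0003  0.0001 -1.    ]] -0.00014825683796764846
[[282.5391 254.9652]
 [607.1603 511.1222]]
```

View pics/w1.png

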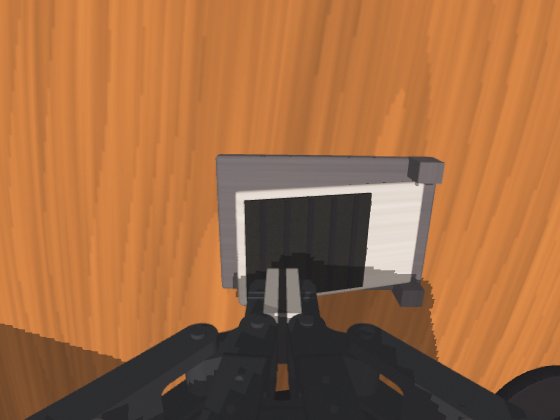

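Wrist view: closed fingertips (282,275) sit above the pedal's rubber pad (245–371, 192–295). The predicted press point (282,255) is mid-tread, near the free end. Pressing now.

```bash
python3 -m crank '[[1,0,0,0.6,0,0,0],[1,0,0,1.0,0,0,0],[1,0,0,1.2,0,0,0],[1,0,0,1.4,0,0,0],[1,0,0,1.6,0,0,0],[1,0,0,1.7,0,0,0],[1,0,0,1.75,0,0,0],[1,0,0,1.75,0,0,0]]'
```

```text
time_s: 2.45
tcp_pos: [0.4432, 0.2068, 0.0229]
tool_rot: [[-0.132, 0.991, -0.001], [0.991, 0.132, -0.0], [0.0, -0.001, -1.0]]
contact_force: [-5.2, 0.9, 8.0]
opening: -0.0002
```

```bash
python3 -m crank '[[1,0,0,0.05,0,0,0],[1,0,0,0.1,0,0,0],[1,0,0,0.1,0,0,0]]'; python3 -m crank '[[1,0,0,0.05,0,0,0],[1,0,0,0.1,0,0,0],[1,0,0,0.1,0,0,0]]'
```

```text
time_s: 2.82
tcp_pos: [0.4432, 0.2068, 0.0207]
tool_rot: [[-0.132, 0.991, -0.001], [0.991, 0.132, -0.0], [0.0, -0.001, -1.0]]
contact_force: [-7.2, 0.4, 19.1]
opening: -0.0001
time_s: 3.2
tcp_pos: [0.4433, 0.2069, 0.0196]
tool_rot: [[-0.132, 0.991, -0.001], [0.991, 0.132, -0.0], [0.0, -0.001, -1.0]]
contact_force: [-16.3, -3.9, 52.3]
opening: -0.0003
```

Pedal is on its stop: z barely changes (0.0196 m) while the force climbs to 52 N. I'll lift off, then view the lens from a pose close to the final one.

```bash
python3 -m crank '[[1,0,0,-0.3,0,0,0],[1,0,0,-1.5,0,0,0],[1,0,0,-3.5,0,0,0],[1,0,0,-5.5,0,0,0],[0,0,0,-7.5,0,0,0],[-1,0,0,-9,0,0,0],[-1,0,0,-9,0,0,0],[-1,0,0,-9,0,0,0]]'
python3 - <<'E'
from h import *
a=np.radians(35);s,c=np.sin(a),np.cos(a)
R=np.c_[[0,1,0],[c,0,s],[s,0,-c]];print(R)
print(tomove(*here(),R,np.array([.685,.066,.1])-.20*R[:,2]))
E
```

```text
time_s: 4.2
tcp_pos: [0.4436, 0.2065, 0.2862]
tool_rot: [[-0.132, 0.991, -0.0], [0.991, 0.132, -0.0], [-0.0, -0.0, -1.0]]
contact_force: [-0.2, -0.2, -1.2]
opening: 0.072
[[ 0.      0.8192  0.5736]
 [ 1.      0.      0.    ]
 [ 0.      0.5736 -0.8192]]
[-5.2009  3.5695  0.7449 -5.8279 -0.3838  1.2244]
```

```bash
python3 -m crank '[[-1,-1.7,1.2,0.2,-1.7,-0.12,0.4],[-1,-3.5,2.4,0.5,-3.5,-0.25,0.8],[-1,-5.2,3.57,0.74,-5.2,-0.38,1.2],[-1,-5.2,3.57,0.74,-5.83,-0.38,1.22],[-1,-5.2,3.57,0.74,-5.83,-0.38,1.22],[-1,-5.2,3.57,0.74,-5.83,-0.38,1.22],[-1,-5.2,3.57,0.74,-5.83,-0.38,1.22]]'
python3 - <<'E'
from h import *
for n in('wrist','top'):
    c=cam(n);save(c,n+'2.png')
c=load('wrist2.png');print(manip.sense()['joint_positions'],proj(c,[[.685,.066,.1]]))
E
```

```text
time_s: 5.08
tcp_pos: [0.5711, 0.0669, 0.2649]
tool_rot: [[-0.001, 0.819, 0.574], [1.0, 0.001, 0.001], [0.001, 0.574, -0.819]]
contact_force: [-0.1, -0.3, -0.4]
opening: 0.0854
[ 0.1715 -0.0069  2.1493 -0.2477  0.4058  0.3684] [[280.5802 182.0517]]
```

View pics/wrist2.png

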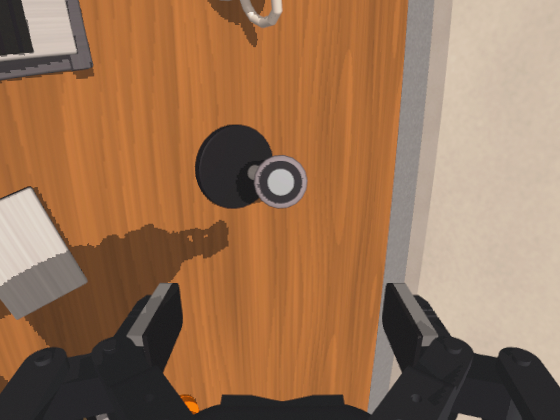

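The lens is at (280.6,182), exactly where predicted. Foot at (236,167). Next: the lens heading, from enlarged crops with model overlays.

```bash
cat > ov.py <<'E'
from h import *
def model(L,h):
    a=np.radians(35);z=np.array([-np.sin(a)*np.cos(h),-np.sin(a)*np.sin(h),np.cos(a)])
    y=np.array([np.sin(h),-np.cos(h),0]);x=np.cross(y,z);t=np.linspace(0,2*np.pi,60)
    ci=lambda r,zz:L+zz*z+r*(np.cos(t)[:,None]*x+np.sin(t)[:,None]*y)
    return ci(.027,0),ci(.027,-.046),z
def crop(c,ctr,w,sc,L,hs,cols):
    x0,y0=int(ctr[0]-w/2),int(ctr[1]-w/2)
    im=cv2.resize(c['f'][y0:y0+w,x0:x0+w,::-1].copy(),None,fx=sc,fy=sc,interpolation=cv2.INTER_CUBIC)
    raw=im.copy()
    for h,col in zip(hs,cols):
        for q in model(L,h)[:2]:
            p=((proj(c,q)-[x0,y0]+.5)*sc).astype(np.int32);cv2.polylines(im,[p],True,col,1)
    return np.vstack([raw,im])
E
python3 - <<'E'
from ov import *
L=np.array([.685,.066,.0985]);hs=[-.35,0,.35];cols=[(0,0,255),(0,255,0),(255,255,0)]
o=[]
for n,ctr in(('wrist2.png',(275,178)),('top0.png',(244,155)),('scene0.png',(322,208))):
    c=load(n);w={'w':88,'t':40,'s':44}[n[0]];sc=264//w;o.append(crop(c,ctr,w,sc,L,hs,cols))
m=max(a.shape[0] for a in o);o=[cv2.copyMakeBorder(a,0,m-a.shape[0],0,2,0) for a in o]
cv2.imwrite('pics/crop2.png',np.hstack(o))
E
```

```text
(no output)
```

View pics/crop2.png

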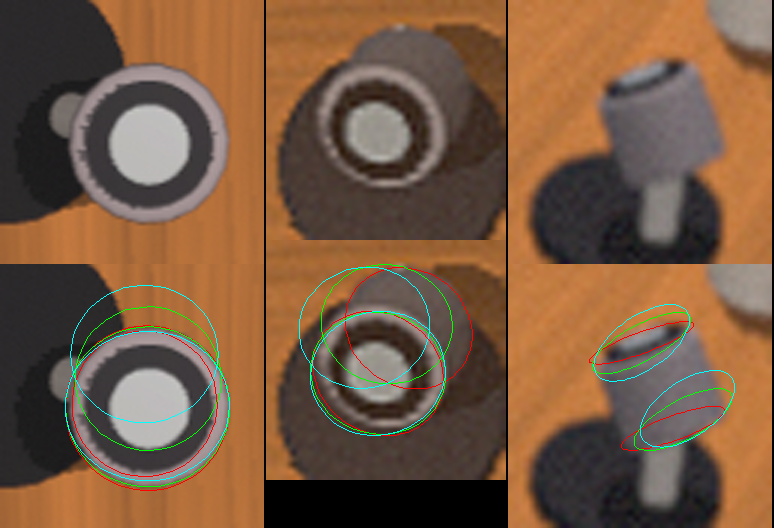

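The heading is near -0.35 rad (red overlay). I'll refine it numerically by scoring edge gradient along the projected outlines.

```bash
cat > fit.py <<'E'
from ov import *
from scipy.ndimage import map_coordinates
from scipy.optimize import differential_evolution as DE
def contour(c,L,h,off):
    f,b,_=model(L,h);f=proj(c,f)+off;b=proj(c,b)+off
    H=cv2.convexHull(np.r_[f,b].astype(np.float32)).reshape(-1,2)
    n=np.roll(H,-1,0);seg=np.linalg.norm(n-H,axis=1);pts=[]
    for p,q,l in zip(H,n,seg):
        k=max(int(l*2),1);pts.append(p+(q-p)*np.arange(k)[:,None]/k)
    return np.vstack(pts),f
def score(c,g,L,h,off):
    P,f=contour(c,L,h,off)
    m=lambda q:map_coordinates(g,[q[:,1],q[:,0]],order=1).mean()
    return m(P)+.5*m(f)
def grad(c):
    im=cv2.GaussianBlur(c['f'].astype(np.float32),(0,0),1.0)
    g=sum(cv2.Sobel(im[:,:,i],5,1,0)**2+cv2.Sobel(im[:,:,i],5,0,1)**2 for i in range(3))
    return np.sqrt(np.minimum(g,np.percentile(g,97)))
def fit(cs,L0,h0=-.3):
    G=[grad(c) for c in cs];G=[g/g.max() for g in G]
    def cost(v): return -sum(score(c,g,L0+v[:3],v[3],0) for c,g in zip(cs,G))
    r=DE(cost,[(-.006,.006)]*3+[(-.5,.3)],seed=1,maxiter=60,popsize=10)
    print('joint',L0+r.x[:3],r.x[3],r.fun)
    for i,(c,g) in enumerate(zip(cs,G)):
        q=DE(lambda v:-score(c,g,L0,v[2],v[:2]),[(-4,4)]*2+[(-.55,.3)],seed=1,maxiter=60,popsize=10);print(i,q.x,q.fun)
    return L0+r.x[:3],r.x[3]
E
python3 - <<'E'
from fit import *
fit([load(n+'.png') for n in('wrist2','top0','scene0')],np.array([.685,.066,.0995]))
E
```

```text
joint [0.6874 0.0653 0.0958] -0.3085169187159035 -3.6394124031066895
0 [-0.5171 -0.5379 -0.2807] -1.1936578750610352
1 [ 0.4858 -0.7215 -0.3277] -1.1673946380615234
2 [ 0.5924  0.9904 -0.3269] -1.2059155702590942
```

```bash
python3 -m crank '[[-1,-1.5,0,-0.5,0,0,0],[-1,-3,0,-1,0,0,0],[-1,-3,0,-1,0,0,0],[-1,-3,0,-1,0,0,0]]'
python3 - <<'E'
from fit import *
save(cam('wrist'),'wrist3.png')
L,h=fit([load(n+'.png') for n in('wrist2','top0','scene0','wrist3')],np.array([.685,.066,.0995]))
for n in('wrist2','top0','scene0','wrist3'):print(proj(load(n+'.png'),[[.6855,.0655,.1]]))
yaw=7.5;S=np.array([.481,-.3255,0])
print(manip.sense()['time_s'],tomove(*here(),down(yaw),S+[0,0,.17]))
E
```

```text
time_s: 5.68
tcp_pos: [0.5536, -0.0237, 0.2892]
tool_rot: [[0.001, 0.819, 0.574], [1.0, -0.001, 0.0], [0.001, 0.574, -0.819]]
contact_force: [-0.2, 0.0, 0.8]
opening: 0.0855
joint [0.6877 0.0651 0.0949] -0.3005166063817888 -4.917938
0 [-0.5171 -0.5379 -0.2807] -1.1936578750610352
1 [ 0.4858 -0.7215 -0.3277] -1.1673946380615234
2 [ 0.5924  0.9904 -0.3269] -1.2059155702590942
3 [-0.6044  3.0701 -0.1721] -1.2422906160354614
[[280.9971 182.4789]]
[[242.3758 156.5345]]
[[321.8562 198.3445]]
[[281.2395  86.5733]]
5.725 [-10.0798  -4.2531   1.8494   5.826    0.3723  -1.2078]
```

```bash
python3 -m crank '[[-1,-2,-0.8,0.1,1.2,0.07,-0.2],[-1,-4,-1.6,0.3,2.4,0.15,-0.5],[-1,-6,-2.5,0.5,3.6,0.22,-0.7],[-1,-8,-3.4,0.8,4.8,0.3,-1],[-1,-10.08,-4.25,1.85,5.83,0.37,-1.21],[-1,-10.08,-4.25,1.85,5.83,0.37,-1.21],[-1,-10.08,-4.25,1.85,5.83,0.37,-1.21],[-1,-10.08,-4.25,1.85,5.83,0.37,-1.21]]'
python3 - <<'E'
from h import *
c=cam('wrist');save(c,'wrist4.png');print(manip.sense()['joint_positions'],proj(c,[[.481,-.3255,.093],[.481,-.3255,.02]]))
E
```

```text
time_s: 6.72
tcp_pos: [0.4813, -0.3248, 0.1708]
tool_rot: [[-0.131, 0.991, 0.001], [0.991, 0.131, -0.001], [-0.001, 0.001, -1.0]]
contact_force: [-0.6, -0.0, -0.2]
opening: 0.0857
[-0.5961  0.3485  1.7871 -0.0001  1.0043 -0.728 ] [[281.8801 225.2006]
 [281.7505 195.2619]]
```

View pics/wrist4.png

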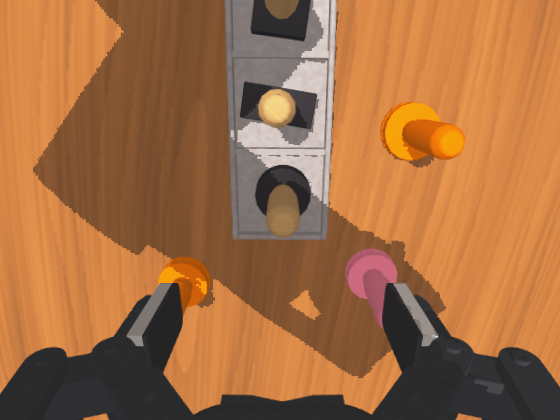

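The round base (282,193) and handle top (283,222) are within about 2 px of prediction. The pink (372,272) and orange (183,280) look-alikes clear the fingers by about 65 mm. Descending.

```bash
python3 -m crank '[[-1,0,0,1.2,0,0,0],[-1,0,0,2.6,0,0,0],[-1,0,0,3.7,0,0,0],[-1,0,0,4.33,0,0,0],[-1,0,0,4.33,0,0,0],[-1,0,0,4.33,0,0,0]]'
python3 -m crank '[[0.2,0,0,0,0,0,0],[0.4,0,0,0,0,0,0],[1,0,0,0,0,0,0],[1,0,0,0,0,0,0],[1,0,0,0,0,0,0],[1,0,0,0,0,0,0],[1,0,0,0,0,0,0]]' 50
```

```text
time_s: 7.52
tcp_pos: [0.482, -0.3267, 0.0419]
tool_rot: [[-0.131, 0.991, 0.002], [0.991, 0.131, -0.002], [-0.002, 0.002, -1.0]]
contact_force: [0.3, -0.4, 0.7]
opening: 0.0856
time_s: 8.4
tcp_pos: [0.4812, -0.3265, 0.0407]
tool_rot: [[-0.131, 0.991, 0.0], [0.991, 0.131, -0.001], [-0.001, 0.0, -1.0]]
contact_force: [-0.8, 0.8, 6.3]
opening: 0.023
```

```bash
python3 -m crank '[[1,0,0,-0.5,0,0,0],[1,0,0,-2,0,0,0],[1,0,0,-4,0,0,0],[1,0,0,-6,0,0,0],[1,0,0,-7,0,0,0],[1,0,0,-7,0,0,0],[1,0,0,-7,0,0,0]]'
python3 - <<'E'
from h import *
save(cam('wrist'),'wrist5.png');c=load('wrist5.png');R,p=here()
print(p,R,manip.sense()['opening'],manip.sense()['contact_force'],proj(c,[p+R[:,2]*d for d in(.036,.021)]))
save(cam('scene'),'scene5.png');s=load('scene5.png');q=proj(s,[p])[0];print(q)
a=cv2.resize(c['f'][100:350,190:390,::-1],(480,600),interpolation=cv2.INTER_CUBIC)
x,y=q.astype(int);b=cv2.resize(s['f'][y-50:y+50,x-26:x+27,::-1],(318,600),interpolation=cv2.INTER_CUBIC)
cv2.imwrite('pics/crop5.png',np.hstack([a,b]))
E
```

```text
time_s: 9.28
tcp_pos: [0.4803, -0.3256, 0.2494]
tool_rot: [[-0.131, 0.991, -0.001], [0.991, 0.131, 0.0], [0.0, -0.001, -1.0]]
contact_force: [0.3, -0.4, -1.8]
opening: 0.0229
[ 0.4801 -0.3255  0.2488] [[-0.1306  0.9914 -0.0022]
 [ 0.9914  0.1306  0.0009]
 [ 0.0012 -0.0021 -1.    ]] 0.023138257614235568 [-0.3469 -0.4853 -1.7336] [[282.4186 250.0458]
 [282.509  262.2593]]
[178.0645 207.5427]
```

View pics/crop5.png

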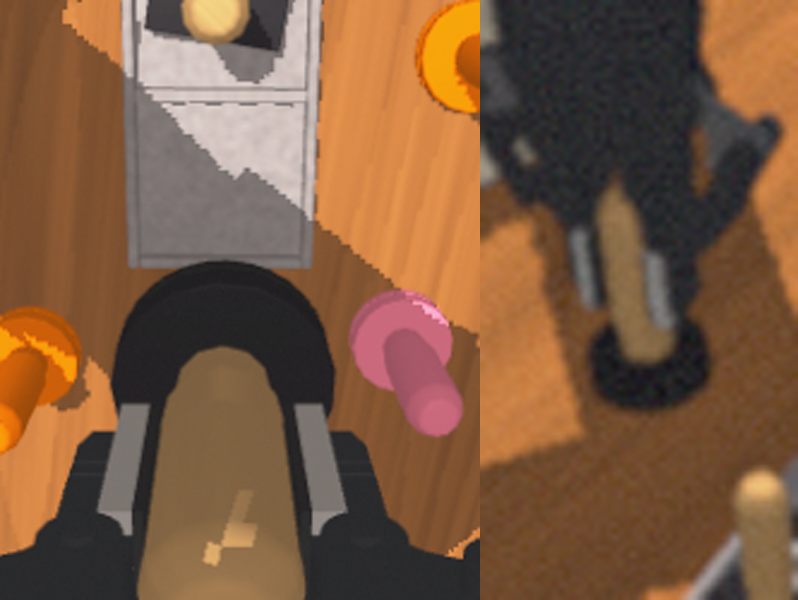

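```bash
python3 - <<'E'
from h import *
c=load('wrist5.png');R,p=np.array([[-.1306,.9914,-.001],[.9914,.1306,.0005],[.0005,-.001,-1]]),np.array([.4803,-.3256,.249])
t=np.linspace(0,2*np.pi,200)
for dx in(0,.002):
  for d,r in((.036,.024),(.021,.024)):
    q=proj(c,p+R[:,2]*d+r*(np.cos(t)[:,None]*R[:,0]+np.sin(t)[:,None]*R[:,1])+dx*R[:,0]);q=(q-[190,100])*2.4
    print(dx,d,q.min(0),q.max(0))
im=c['f'][100:350,190:390,::-1];g=cv2.resize(im,None,fx=2.4,fy=2.4,interpolation=cv2.INTER_CUBIC)
for x in(200,223,245):print(g[250:310:3,x].sum(1))
E
```

```text
0 0.036 [117.5365 260.8097] [327.7191 453.0623]
0 0.021 [109.5848 283.3902] [336.0653 487.8257]
0.002 0.036 [117.1794 252.0864] [328.081  445.6864]
0.002 0.021 [109.1642 274.0336] [336.4929 480.0493]
[352 324 293 321 225  98 109 103  98 103  94  96 115 122 108 108 109 109
 109 107]
[360 344 299 248 113 102 101  96  98  98  98 107 121 114 108 108 110 109
 108 110]
[354 338 298 324 248  91 108 102  97  99 100  94 117 117 110 113 109 109
 109 112]
```

Stamp is held straight: the base rims match prediction within about 0.5 px, so under 0.5 mm offset and under 1° tilt. Moving to a standoff in front of the lens.

```bash
cat >> h.py <<'E'
L0=np.array([.6857,.0657,.0995]);H0=-.31
def goal(d,L=L0,h=H0):
    a=np.radians(35);z=np.array([np.sin(a)*np.cos(h),np.sin(a)*np.sin(h),-np.cos(a)]);x=np.array([-np.sin(h),np.cos(h),0])
    return np.c_[x,np.cross(z,x),z],L-z*(d+.036)
E
python3 - <<'E'
from h import *
R,p=goal(.2);print(p,tomove(*here(),R,p))
E
```

```text
[0.5568 0.107  0.2928] [13.9623  4.4106 -1.4637 -5.762  -1.2943  4.0757]
```

```bash
python3 -m crank '[[1,1.7,0.5,-0.7,-0.7,-0.15,0.5],[1,3.5,1.1,-1.5,-1.4,-0.3,1],[1,5.3,1.7,-1.5,-2.2,-0.5,1.5],[1,7.1,2.2,-1.5,-2.9,-0.65,2],[1,8.8,2.8,-1.5,-3.6,-0.8,2.5],[1,10.5,3.3,-1.5,-4.3,-1,3.1],[1,12.3,3.9,-1.5,-5.1,-1.1,3.6],[1,13.96,4.41,-1.46,-5.76,-1.29,4.08],[1,13.96,4.41,-1.46,-5.76,-1.29,4.08],[1,13.96,4.41,-1.46,-5.76,-1.29,4.08]]'
python3 -m crank '[[1,0,0,0,0,0,0],[1,0,0,0,0,0,0]]'
python3 - <<'E'
from h import *
save(cam('wrist'),'wrist6.png');c=load('wrist6.png')
R,p=goal(.2);print(here()[1],tomove(*here(),R,p),proj(c,[L0]),manip.sense()['joint_positions'])
E
```

```text
time_s: 10.62
tcp_pos: [0.5568, 0.109, 0.2919]
tool_rot: [[0.301, 0.781, 0.547], [0.954, -0.246, -0.174], [-0.002, 0.574, -0.819]]
contact_force: [-0.0, 0.5, -0.9]
opening: 0.0232
time_s: 10.88
tcp_pos: [0.5573, 0.1052, 0.2935]
tool_rot: [[0.307, 0.779, 0.547], [0.952, -0.25, -0.177], [-0.001, 0.575, -0.818]]
contact_force: [-0.8, -0.1, -1.3]
opening: 0.023
[0.5575 0.1051 0.2937] [ 0.0538 -0.0509  0.0012  0.0197  0.0174 -0.0103] [[280.184  171.4851]] [ 0.4177 -0.001   2.0711 -0.6426  0.6955  1.1528]
```

View pics/wrist6.png

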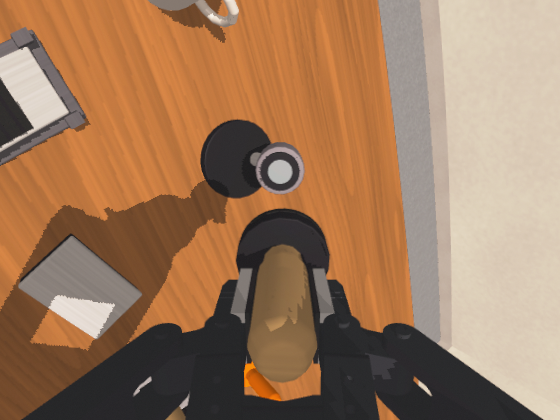

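Lens centre at (280,171), matching the prediction, and the side of the head is visible above it. I'll refit the heading with this view added, lens height fixed at 0.100.

```bash
python3 - <<'E'
from fit import *
ns=('wrist2','top0','scene0','wrist6');cs=[load(n+'.png') for n in ns]
fit(cs,np.array([.6857,.0657,.0995]))
G=[grad(c) for c in cs];G=[g/g.max() for g in G]
r=DE(lambda v:-sum(score(c,g,np.array([v[0],v[1],.1]),v[2],v[3+2*i:5+2*i]) for i,(c,g) in enumerate(zip(cs,G))) +.02*np.sum(np.r_[v[3:]]**2),[(.680,.691),(.06,.071),(-.5,.0)]+[(-2,2)]*8,seed=2,maxiter=150,popsize=8)
print(r.x)
# white lens disc centres, per view, intersected with z=.1
for n,c in zip(ns,cs):
    q=proj(c,[L0])[0].astype(int);w=14 if n[0]!='w' else 24
    a=c['f'][q[1]-w:q[1]+w,q[0]-w:q[0]+w].astype(int)
    if n=='scene0':continue
    m=((a.min(2)>150)&(a.max(2)-a.min(2)<22)).astype(np.uint8);k,_,st,ce=cv2.connectedComponentsWithStats(m)
    i=1+np.argmin([np.linalg.norm(ce[j]-w)+(100 if st[j,4]<30 else 0) for j in range(1,k)]);px=ce[i]+q-w
    print(n,px,st[i,4],atz(c,[px],.1))
R,p=goal(.12);print(p,tomove(*here(),R,p))
E
```

```text
joint [0.6878 0.0655 0.0949] -0.3699075595969031 -4.883765
0 [-1.2288 -0.6606 -0.2818] -1.2090628
1 [ 0.1986 -0.496  -0.3471] -1.1668846607208252
2 [ 0.3989  0.7535 -0.3444] -1.20541512966156
3 [-0.7797 -2.5554 -0.4644] -1.2411940097808838
[ 0.6858  0.067  -0.3874 -1.5447  0.5898  0.5587 -0.3568  0.3569  0.5952
 -0.7293 -0.7674]
wrist2 [280.3684 181.6353] 532 [[0.6847 0.0665 0.1   ]]
top0 [241. 153.] 1 [[0.694 0.069 0.1  ]]
wrist6 [279.6219 171.3713] 439 [[0.6848 0.0664 0.1   ]]
[0.6005 0.093  0.2273] [ 0.0587 -0.0565  2.6679  0.0197  0.0174 -0.0103]
```

```bash
python3 - <<'E'
from ov import *
hs=[-.25,-.35,-.45];cols=[(0,0,255),(0,255,0),(255,255,0)];o=[]
for n,ctr in(('wrist2.png',(280,178)),('wrist6.png',(280,168)),('wrist3.png',(281,86))):
    c=load(n);o.append(crop(c,ctr,66,4,np.array([.6848,.0664,.1]),hs,cols))
cv2.imwrite('pics/crop7.png',np.hstack(o))
E
```

```text
(no output)
```

View pics/crop7.png

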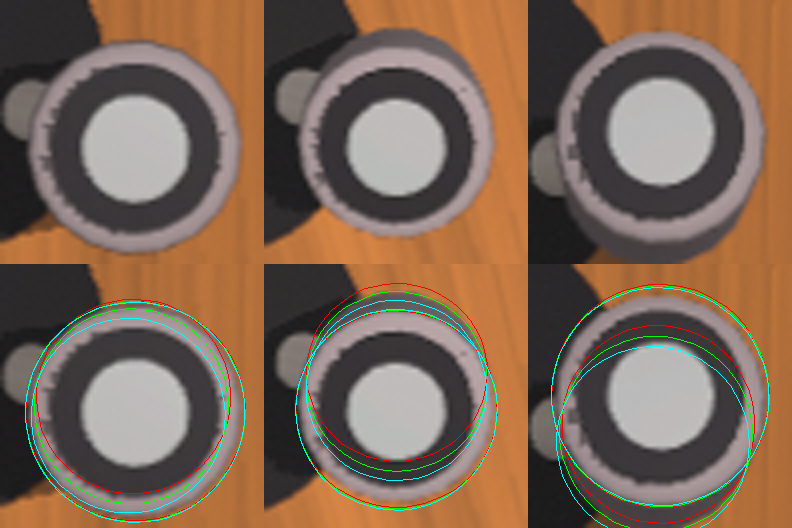

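The black lens ring and white disc sit in front of the grey cylinder, so my model put the cylinder's front edge too far forward. I'll refit with the disc centre at L (z=0.1) and free cylinder ends.

```bash
python3 - <<'E'
from fit import *
import fit as F
ns=('wrist2','wrist6','wrist3','top0','scene0');cs=[load(n+'.png') for n in ns]
G=[grad(c) for c in cs];G=[g/g.max() for g in G]
def mk(a,b):
    def model(L,h):
        A=np.radians(35);z=np.array([-np.sin(A)*np.cos(h),-np.sin(A)*np.sin(h),np.cos(A)]);y=np.array([np.sin(h),-np.cos(h),0]);x=np.cross(y,z);t=np.linspace(0,2*np.pi,60)
        ci=lambda zz:L+zz*z+.027*(np.cos(t)[:,None]*x+np.sin(t)[:,None]*y)
        return ci(-a),ci(-b),z
    return model
def run(idx,tag):
    def cost(v):
        F.model=mk(v[3],v[4]);L=np.array([v[0],v[1],.1])
        return -sum(score(cs[i],G[i],L,v[2],v[5+2*k:7+2*k]) for k,i in enumerate(idx))+.03*np.sum(v[5:]**2)+2e3*((v[0]-.6848)**2+(v[1]-.0664)**2)
    r=DE(cost,[(.680,.69),(.061,.071),(-.55,0),(0,.016),(.04,.062)]+[(-1.5,1.5)]*(2*len(idx)),seed=3,maxiter=120,popsize=8,polish=False)
    print(tag,r.x[:5],r.x[5:],r.fun)
run([0,1,2,3,4],'all');run([0,1,2],'wrist');run([1,2,3],'w6,w3,top');run([0,3,4],'w2,top,scene')
E
```

```text
all [ 0.6842  0.0669 -0.3486  0.0102  0.0494] [ 0.369   0.4071  0.8703  0.6169  0.2572 -0.4013 -0.3029  0.4696  0.0478
 -0.8611] -6.21346370357004
wrist [ 0.6852  0.0666 -0.3627  0.0125  0.0513] [-0.3362  0.0868 -0.2161  0.8164 -0.0599 -1.2209] -4.005613430023694
w6,w3,top [ 0.6841  0.0666 -0.3264  0.0078  0.0473] [ 0.2714  0.1305  0.2941  0.0795 -0.1475  0.1002] -3.775697012697839
w2,top,scene [ 0.6842  0.0662 -0.2884  0.0081  0.0505] [-0.1733 -0.0484 -0.1786  0.1975 -0.2548 -0.5655] -3.689119208105666
```

```bash
sed -i 's/^L0=.*/L0=np.array([.6848,.0664,.1]);H0=-.337/' h.py; python3 - <<'E'
from h import *
R,p=goal(.12);print(p,tomove(*here(),R,p))
E
```

```text
[0.6004 0.096  0.2278] [ 0.1522 -0.0753  2.6342  0.0198 -0.1307  0.2007]
```

```bash
python3 -m crank '[[1,0.05,-0.03,0.6,0.02,-0.05,0.1],[1,0.1,-0.05,1.3,0.02,-0.1,0.15],[1,0.15,-0.08,2,0.02,-0.13,0.2],[1,0.15,-0.08,2.4,0.02,-0.13,0.2],[1,0.15,-0.08,2.63,0.02,-0.13,0.2],[1,0.15,-0.08,2.63,0.02,-0.13,0.2],[1,0.15,-0.08,2.63,0.02,-0.13,0.2],[1,0.15,-0.08,2.63,0.02,-0.13,0.2]]'
python3 - <<'E'
from h import *
a=[]
for i in range(6):
    c=cam('wrist');a.append(tomove(*here(),*goal(.12)))
print(np.mean(a,0),np.std(a,0));save(c,'wrist8.png');R,p=here();save(cam('scene'),'scene8.png');s=load('scene8.png')
print('lens px',proj(c,[L0]),proj(s,[L0]),manip.sense()['opening'],manip.sense()['joint_velocities'])
Rg,pg=goal(.12);f=L0-Rg[:,2]*.12;t=np.linspace(0,6.3,60)
ci=lambda o,r:o+r*(np.cos(t)[:,None]*Rg[:,0]+np.sin(t)[:,None]*Rg[:,1])
o=[]
for k in(c,s):
    im=k['f'][:,:,::-1].copy();im=cv2.resize(im,None,fx=4,fy=4,interpolation=cv2.INTER_CUBIC)
    for q in(ci(f,.024),ci(f-.015*Rg[:,2],.024),np.linspace(L0,L0-.2*Rg[:,2],9)):
        cv2.polylines(im,[((proj(k,q)+.5)*4).astype(np.int32)],False,(0,255,0),1)
    q=(proj(k,[(f+L0)/2])[0]*4).astype(int);w=200 if k is s else 200
    y0=max(q[1]-300,0);x0=q[0]-w;o.append(im[y0:y0+600,x0:x0+2*w])
cv2.imwrite('pics/crop8.png',np.hstack(o))
E
```

```text
time_s: 11.92
tcp_pos: [0.6004, 0.0976, 0.2287]
tool_rot: [[0.329, 0.773, 0.543], [0.944, -0.27, -0.188], [0.001, 0.575, -0.818]]
contact_force: [0.4, 0.7, -2.0]
opening: 0.0228
[-0.0469  0.0022  0.0276  0.0096 -0.0174  0.0106] [0.0014 0.0033 0.0039 0.0017 0.0014 0.0007]
lens px [[281.7841 194.391 ]] [[321.7655 198.1128]] 0.022769007435688122 [-0.0018  0.0017 -0.0005  0.0007 -0.001   0.0018]
```

View pics/crop8.png

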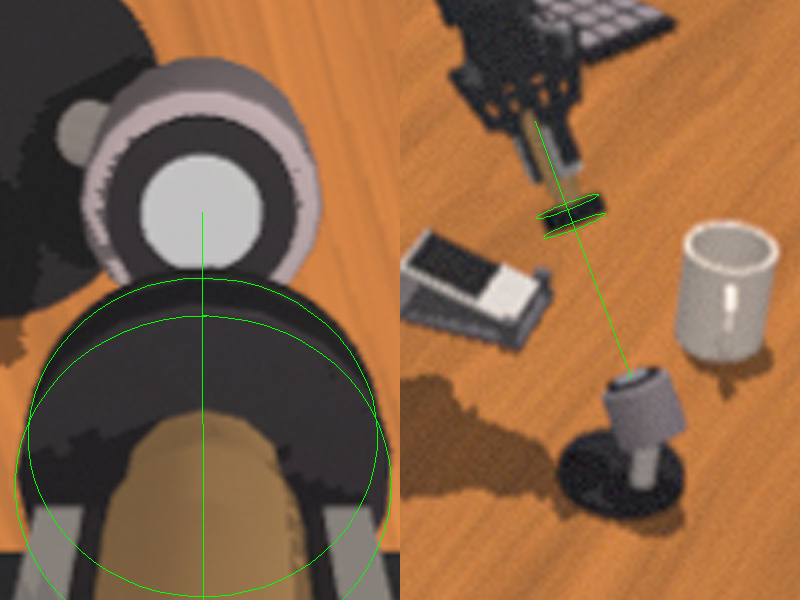

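Lens disc (201,212) matches prediction. The base rim sits about 2 px high, which agrees with the measured 1.4 mm tool-x error, and the scene view fits the model axis. One small correction follows.

```bash
python3 -m crank '[[1,-0.05,0,0.03,0,0,0],[1,-0.05,0,0.03,0,0,0],[1,-0.05,0,0.03,0,0,0],[1,-0.05,0,0.03,0,0,0],[1,-0.05,0,0.03,0,0,0],[1,-0.05,0,0.03,0,0,0]]'
python3 - <<'E'
from h import *
a=[]
for i in range(5):
    c=cam('wrist');a.append(tomove(*here(),*goal(.12)))
print(np.mean(a,0),np.std(a,0));Rg,_=goal(.12);f=L0-Rg[:,2]*.12
q=proj(c,f+.024*Rg[:,:1].T)[0];print('rim pred',q)
x=int(round(q[0]));print([(y,int(c['f'][y,x].sum())) for y in range(int(q[1])-6,int(q[1])+5)])
E
```

```text
time_s: 13.02
tcp_pos: [0.6003, 0.0958, 0.2273]
tool_rot: [[0.329, 0.773, 0.542], [0.944, -0.27, -0.188], [0.0, 0.574, -0.819]]
contact_force: [-0.6, -0.4, -1.5]
opening: 0.0226
[ 0.0075  0.0086 -0.0133  0.0054 -0.0134  0.0114] [0.0005 0.0004 0.0001 0.0001 0.0003 0.0004]
rim pred [282.2169 208.5691]
[(202, 584), (203, 583), (204, 583), (205, 583), (206, 584), (207, 527), (208, 227), (209, 105), (210, 115), (211, 134), (212, 100)]
```

Residual is under 0.5 mm and 0.1°, and the rim edge is at row 208 against 208.6 predicted. Handing in.

```bash
python3 -c "
from rig import manip
print(manip.hand_in(), manip.sense()['opening'])"
```

```text
the job is handed in; nothing more can be done
the job is handed in; nothing more can be done
```

I pressed the pedal to its stop, lifted the round stamp out of the end cell of the tray, and handed in with it held still in front of the lens. It was about 13 s in, well under the 50 s limit.

- **Pedal:** the fingertip reached about 20 mm above the counter. The force had climbed to 52 N with almost no further travel, so it was on the stop. That is a firm press, made with the shut fingertips; the 40 N limit is for the arm and gripper body.
- **Grip:** the fingers stopped at 23 mm on the 24 mm handle. The base rims appeared in the wrist picture within about 0.5 px of prediction, so the stamp sat straight in the gripper.
- **Final pose:** the measured pose was within 0.5 mm and 0.1° of the target I calculated. In the last wrist picture the edge of the stamp's base was about half a pixel from where it should be, and nothing indicated contact with anything else.
- **Least certain:** the direction the lens faces. My fits gave headings from -0.29 to -0.36 rad and I used -0.337, which could leave the face about 1° off square and 2 mm off centre. An early fit that took the grey cylinder's front as the lens face also put the lens about 5 mm too low. I used the stated 100 mm height instead, and the lens disc then matched in the wrist views.
- **Other items:** I planned the moves clear of the other stamps, ink pad, mug and look-alikes, and saw no sign of disturbing them. I took no final check picture of the tray.

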